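Snap a picture board into its stand

ROBOT

A 6-joint arm with a two-finger parallel gripper is mounted at the origin on the work surface. World frame = base frame: x ahead of the robot, y to its left, z up, the work surface at z = 0. Lengths are in mm, angles in degrees, forces in N, time in s.
With the tool pointing down it reaches from about 300 to 850 mm from the base axis. Payload 4.2 kg.
Tool frame: the origin (TCP) lies at the very end of the fingers, on their centre line; the grasp point (between the pads) lies 19 mm behind it (env.grasp_offset is the distance from the TCP to the grasp point, in mm); z points along the fingers, y is the line along which they close (so a half turn about z gives the same grasp; the last joint's range is limited). The gripper opens to 91 mm and grips with 3 to 60 N. Pads are 32 mm wide; open, the fingers measure 118 mm over their backs; the gripper's body (76 mm by 178 mm) begins 60 mm behind the grasp point.
Start: joints at [63.885, 18.312, 89.639, -0, 72.044, -1.146], TCP at [242.732, 521.272, 213.976] pointing down, gripper open.
Joint ranges: [-177.97, 177.97], [-48.28, 115.42], [12.27, 149.76], [-77.06, 257.06], [2.81, 150.46], [-146.56, 146.56]. Speed limits (degrees/s): [147.25, 147.25, 180, 180, 180, 180].

INTERFACE

Orientations are given as [roll, pitch, yaw] about the fixed x, y, z axes, in that order (R = Rz(yaw) Ry(pitch) Rx(roll)).
In Python, from workcell import env, eyes gives the robot as it stands.
- The arm moves only by the tool send_rows, never from a script. Its arguments are lists of equal length, an entry for each row: "grip": the opening, from -1 (shut) to 1 (fully open), so that 0 is half open; "xyz": the shift along the world's x, y, z in m, a list of three; "yaw": the turn about the world's z in degrees. A call has 1 to 8 rows; each row is the pose to reach, as a shift and turn from the pose commanded when the call began; what a row does not reach only later rows make up. A row lasts 1/12 s, in which the tool goes at most 41.7 mm and 7.16 degrees, less where a joint would pass 70% of its speed; a pose out of reach is approached as far as the arm can. A call with a gripper value outside its range is refused whole. The fingers move at their own pace and stop on an object; "grip_force" is the grip in N (left out, the last holds). Time passes only in rows, so rows that repeat a pose let the fingers close. It gives the time, the measured TCP pose, the force, the opening and the grip force at its end, in the units of the state.
- env.state(): the state, without advancing time (a new reading comes with each control period).
- eyes.grab_frame(name): name is "scene" or "side" or "wrist"; returns a dict with "frame" (420x560x3 uint8, red, green, blue), "fx", "fy", "cx", "cy" (pixels), "pose" (4x4, takes a point from camera to world coordinates). Camera axes: x right, y down, z forward; pixel columns grow to the right and rows downward; lengths in mm; the calibration is good to about 2 mm. The wrist camera is an equidistant fisheye: a pixel r from the principal point sees the ray r / f radians off the axis. A picture is of the moment at which its call begins. There is no depth.
- env.job_done(): hands the job in; it is judged then, once.
The state is a dict: "time_s": time; "qpos": joint angles; "qvel": joint speeds; "effort": joint torques, N m; "ee_pos": TCP position; "ee_rot": TCP orientation; "force": force on the tool from outside, world axes, zero at the start; "torque": the same for the moment, N m; "gripper_width": finger opening in mm; "gripper_force": force on a finger pad.
Only numpy, scipy, OpenCV 4.12 (cv2) and the standard library are available. Lean on these libraries where they do the work, as an engineer would, in place of code of your own. Each camera call takes 0.05 s, during which the arm holds its last target. There are 200 camera calls.

TASK

Take the blue-and-white picture board out of the rack and stand it upright in the picture stand, tucked between the back panel and the brass bar, about midway along the panel. Then take the orange snap pliers by their handles and squeeze the bar's press stud between the two jaws, one on the red cap and one on the steel disc behind, until it snaps shut; do it with the pliers, not with the fingers. Finally open the jaws, lay the pliers flat on the cork mat and let go, leaving the bowls, the urn and the other two boards where they are.

Things in the scene. Friction and masses are not known exactly. Their poses are not given: they have to be found in the camera images.
- stand: Picture stand, fixed: base 95 (x) x 190 (y) x 12 mm high, upright back panel 144 mm along y, 8 mm thick, top 80 mm above the table. Origin on the table below the middle of the panel's front face. x: normal to the panel, to its back; y along it; z up. The board goes on the -x side, on the base against x = 0; a 4 mm kerb runs along y at x = -18 mm. Brass hinge post 72 mm high at y = 82 to 94 mm.
- bar (a joint): Sprung brass bar: 6 mm thick, 51 to 69 mm high, upright hinge at stand x = -19, y = 88 mm, runs to y = -112. Radians: 0 = open, as at the start (free end 14 mm out; springs back if pushed further out); grows as its free end is pressed to the panel. Past 0.042 it snaps over by itself and stays shut. Needs about 5 N on the cap. Shut on the board it reads about 0.062; parallel to the panel at 0.076.
- pad (a point): Middle of the bearing face of the bar's rubber pad (24 mm along y, 51 to 69 mm high), the only part of the bar that bears on the board. At stand y = -20 mm; with the bar open about 16.5 mm free between pad and panel. It moves with the bar.
- stud_cap (a point): Red cap of the press stud: disc 18 mm across, 4 mm thick, on the -x face of the bar's free end, centre 60 mm high. This point: centre of its outer face, at (-26, -98, 60) mm in the stand frame when parallel, 14 mm further out when open. The space beyond it towards -y is free for the pliers.
- socket (a point): Steel disc 18 mm across, 3 mm thick, behind the stud on the rear of a wooden tab (stand x = -8 to 2, y = -115 to -68, 48 to 72 mm high). This point: centre of its outer face, stand (5, -98, 60) mm. From it to the cap's outer face: 34 mm shut on the board, 45 mm open.
- rack: Wooden rack, fixed, 140 (x) x 90 (y) x 30 mm high, origin on the table under its centre. Three slots along y, 13 mm wide, floor at 8 mm, at x = -42, 0 and 42 mm; a picture board stands in each, in any order.
- blue_board_center (a point): Centre of the blue-rimmed board with white faces and blue dots: 10 (x) x 120 (y) x 120 mm (z), 0.13 kg, upright in a slot of the rack. x is its thickness, z up; the two faces are alike. In the rack its top is at 128 mm, in the stand at 132 mm.
- blue_board: The same board; origin at the centre of its lower edge.
- red_board_center (a point): Centre of the red board with cream faces, same size; a bystander in another slot.
- green_board_center (a point): Centre of the green board with yellow faces, same size; a bystander in another slot.
- pliers_grip (a point): Grip point of the snap pliers: midway between the orange handles, at their mid height (13 mm above the underside), 65 mm behind the pivot. x towards the jaws, y across the handles to the left, z up. Handles here are 64 mm over their outsides when sprung open, about 30 shut; about 11 N starts closing them, 16 N near the end. 26 mm high. Finger guards 4 mm proud lie 28 mm before and behind this point. Balanced here.
- pliers: Same pliers, 0.26 kg, 200 mm long; origin at the pivot on the underside, axes as the grip point's. Jaws 6 to 20 mm above the underside, 53 to 81 mm ahead of the pivot when nearly shut, and then parallel; put the stud 66 mm ahead of the pivot. Gap there about 60 mm open, 26 mm shut, closing evenly about the x axis, about as much as the handles.
- mat: Cork mat, fixed, 260 (x) x 170 (y) x 4 mm; origin under its centre, top at 4 mm. The pliers start on it and must end on it.
- bowl0: Small bowl, bystander, 92 mm across, 45 mm high; origin under its centre.
- bowl1: Small blue bowl, bystander, 84 mm across, 45 mm high; origin under its centre.
- bowl2: Bowl, bystander, 92 mm across, 55 mm high; origin under its centre.
- bowl3: Blue bowl, bystander, 84 mm across, 55 mm high; origin under its centre.
- urn: Green lidded urn with gilt handles, bystander, 145 mm over the handles, 197 mm high; origin under its centre.
Not all that is in view belongs to the job. Of the things that look like the part that bears red_board_center, the smaller one is meant.

How it is judged:
By the outcome, as a careful person would: the job done as asked, in the order asked, and still so for the second after the job is handed in, with the robot touching nothing.
It also fails if it takes over 72 s, if anything falls off the work surface, if the arm or the gripper's body presses on something with over 40 N, if the wrist force passes 120 N, or if a joint passes its speed limit or range.

## Working session

There is one attempt and no reset: what is moved stays moved. The work goes in short steps, Python scripts to look and compute and a tool call to move; the robot and the scene stay as the last step left them, time stands still between calls to the robot, and variables do not carry over. Pictures are saved under pics/ and viewed, at most 10 in all, crops included, and the job is handed in when it is done.

Besides the shell and the picture viewer there is one more tool, called by a JSON object that holds its "fn" and its "kwargs". send_rows: Moves the arm, as the interface text tells. Its arguments: {"type":"object","properties":{"grip":{"type":"array"},"xyz":{"type":"array"},"yaw":{"type":"array"},"grip_force":{"type":"number"}},"required":["grip","xyz","yaw"]}

```bash
mkdir -p pics; python3 - <<'E'
from workcell import env, eyes
import cv2, numpy as np
for n in ("scene","side","wrist"):
    f=eyes.grab_frame(n); np.save(f"pics/{n}0.npy",f["frame"])
    cv2.imwrite(f"pics/{n}0.png",f["frame"][:,:,::-1])
    print(n,f["fx"],f["fy"],f["cx"],f["cy"],np.round(f["pose"],3).tolist())
print(env.state())
E
```

```text
scene 444.9690694578685 444.9690694578685 279.8007135875018 206.924261268089 [[-0.652, 0.554, -0.518, 1193.591], [0.758, 0.49, -0.429, 541.611], [0.016, -0.672, -0.74, 1042.679], [0.0, 0.0, 0.0, 1.0]]
side 508.73288496629027 508.73288496629027 284.0557201115425 208.47222597215398 [[0.815, -0.321, 0.481, -222.565], [-0.579, -0.474, 0.664, -1015.377], [0.015, -0.82, -0.573, 917.462], [0.0, 0.0, 0.0, 1.0]]
wrist 325.19226210127806 325.19226210127806 275.8049965674315 211.76969940937028 [[0.422, 0.877, 0.231, 177.176], [0.907, -0.407, -0.109, 551.572], [-0.002, 0.255, -0.967, 383.706], [0.0, 0.0, 0.0, 1.0]]
{'time_s': 0.15, 'qpos': array([ 6.38852072e+01,  1.83431894e+01,  8.96894314e+01, -3.35011138e-04,
        7.20442118e+01, -1.14788548e+00]), 'qvel': array([ 0.04497047, -0.12151171, -0.26919834,  0.00728628,  0.01999432,
        0.03853683]), 'effort': array([ 9.52934643e-04, -4.12774873e+01, -2.32154828e+01,  7.28239235e-02,
        4.35508951e-02, -9.13214353e-05]), 'ee_pos': array([242.55847501, 520.92202465, 213.32002057]), 'ee_rot': array([-1.79923176e+02, -1.22070006e-03,  1.55033195e+02]), 'force': array([ 0.04635755,  0.28784009, -0.21476015]), 'torque': array([ 0.01067891, -0.00917762, -0.01638927]), 'gripper_force': 0.0, 'gripper_width': 90.77035351615721}
```

View pics/scene0.png

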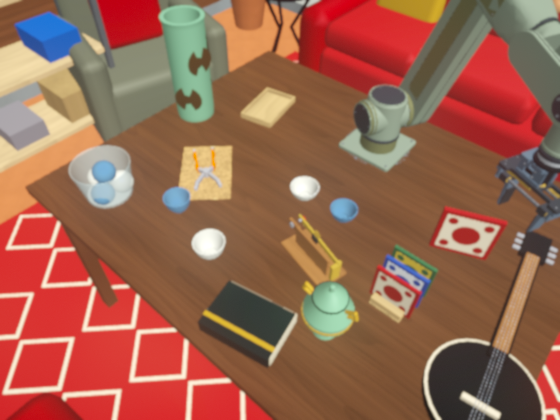

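View pics/side0.png

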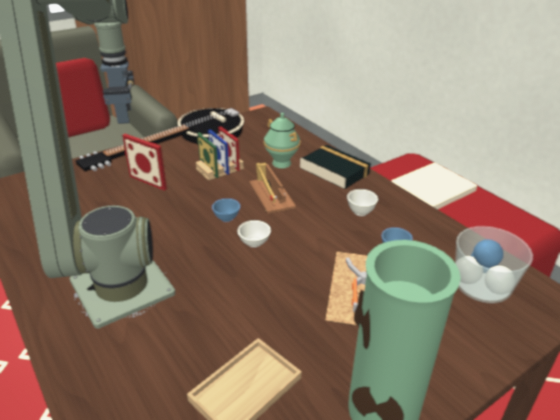

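The scene view shows the rack with boards at (400,285), the stand at (315,255), the pliers on the mat at (206,172) and the urn at (330,308). The side view shows the rack at (220,155), the stand at (270,188) and the mat at (350,288). The larger red board, near (465,232) in the scene view, is the decoy. Next I'll zoom in on both views.

```bash
cat > h.py <<'E'
import numpy as np, cv2, json
from workcell import env, eyes
def grab(n):
    f=eyes.grab_frame(n); return f
def ray(f,u,v):
    P=np.array(f["pose"]); d=np.array([(u-f["cx"])/f["fx"],(v-f["cy"])/f["fy"],1.])
    if f.get("fish"):
        r=np.hypot(d[0],d[1]); d=np.array([d[0]/r*np.sin(r),d[1]/r*np.sin(r),np.cos(r)]) if r>0 else d
    return P[:3,3],P[:3,:3]@d
def onz(f,u,v,z):
    o,d=ray(f,u,v); return o+d*(z-o[2])/d[2]
def proj(f,p):
    P=np.array(f["pose"]); q=P[:3,:3].T@(np.array(p,float)-P[:3,3])
    if f.get("fish"):
        t=np.arctan2(np.hypot(q[0],q[1]),q[2]); s=t/max(np.hypot(q[0],q[1]),1e-9)
        return np.array([f["cx"]+f["fx"]*q[0]*s,f["cy"]+f["fy"]*q[1]*s])
    return np.array([f["cx"]+f["fx"]*q[0]/q[2],f["cy"]+f["fy"]*q[1]/q[2]])
def tri(f,a,g,b):
    o1,d1=ray(f,*a);o2,d2=ray(g,*b);d1/=np.linalg.norm(d1);d2/=np.linalg.norm(d2)
    A=np.stack([d1,-d2],1);t=np.linalg.lstsq(A,o2-o1,rcond=None)[0]
    p,q=o1+t[0]*d1,o2+t[1]*d2; return (p+q)/2,np.linalg.norm(p-q)
E
python3 - <<'E'
from h import *
s=grab("scene");d=grab("side");w=grab("wrist")
for n,f in (("s",s),("d",d),("w",w)):
    if n=="w": f["fish"]=1
    np.save(f"pics/{n}.npy",f,allow_pickle=True)
def crop(f,u,v,wd,h): return cv2.resize(f["frame"][v:v+h,u:u+wd],(400,300),interpolation=cv2.INTER_CUBIC)
im=np.vstack([np.hstack([crop(s,270,205,180,135),crop(s,160,130,120,90)]),np.hstack([crop(d,180,100,140,105),crop(d,320,240,120,90)])])
cv2.imwrite("pics/c1.png",im[:,:,::-1])
for n,(u,v,z) in dict(mat=(206,172,4),stand=(315,262,12),rack=(400,300,30),urn=(330,320,50)).items(): print(n,onz(s,u,v,z).round())
for n,(u,v,z) in dict(mat=(350,288,4),stand=(272,195,12),rack=(220,165,30)).items(): print(n,onz(d,u,v,z).round())
E
```

```text
mat [ 511. -352.    4.]
stand [566. 154.  12.]
rack [526. 401.  30.]
urn [702. 302.  50.]
mat [ 479. -343.    4.]
stand [550. 118.  12.]
rack [492. 352.  30.]
```

View pics/c1.png

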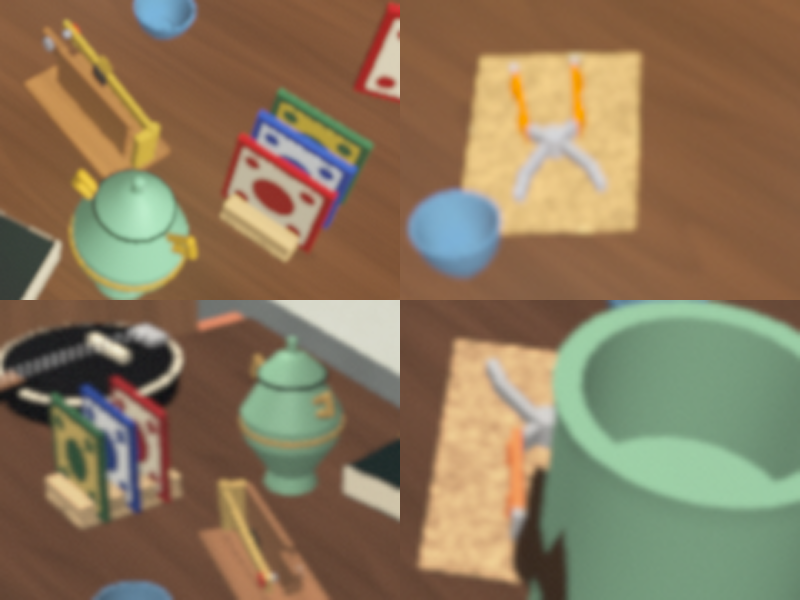

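View pics/wrist0.png

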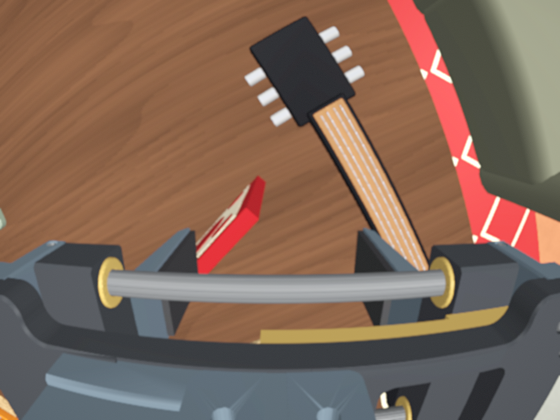

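The crops show the order in the rack: green (near the robot), blue in the middle, red (far). The bar is on the robot's side of the panel, with its free end and red cap towards -y. I'll compute poses from these corners.

```bash
python3 - <<'E'
from h import *
s=np.load("pics/s.npy",allow_pickle=True).item();d=np.load("pics/d.npy",allow_pickle=True).item()
S=lambda x,y:(270+x/2.2222,205+y/2.2222); D=lambda x,y:(180+x/2.857,100+(y-300)/2.857); M=lambda x,y:(160+(x-400)/3.333,130+y/3.333)
for n,a,b,z in [("blue -y",(262,115),(135,428),128),("blue +y",(355,172),(83,387),128),("red -y",(243,138),(167,418),128),("red +y",(336,195),(112,380),128),("green -y",(278,92),(103,440),128),("green +y",(370,148),(53,398),128),("post top",(146,128),(231,484),72),("bar free end top",(68,24),(263,575),69),]:
    print(n,onz(s,*S(*a),z).round(),onz(d,*D(*b),z).round(),tri(s,S(*a),d,D(*b))[0].round())
for n,p,z in [("mat",(481,55),4),("mat",(641,53),4),("mat",(637,233),4),("mat",(465,230),4),("pivot",(557,138),20),("h1",(515,70),17),("h2",(576,62),17),("j1",(520,195),17),("j2",(602,187),17),("bowl",(455,225),30)]:
    print(n,onz(s,*M(*p),z).round())
for n,p in [("mat",(455,340)),("mat",(420,570))]:
    print(n,onz(d,320+(p[0]-400)/3.333,240+(p[1]-300)/3.333,4).round())
E
```

```text
blue -y [502. 327. 128.] [498. 303. 128.] [502. 322. 121.]
blue +y [500. 444. 128.] [499. 429. 128.] [501. 441. 124.]
red -y [543. 328. 128.] [542. 304. 128.] [545. 323. 122.]
red +y [540. 442. 128.] [538. 426. 128.] [541. 440. 124.]
green -y [461. 324. 128.] [453. 298. 128.] [459. 319. 119.]
green +y [461. 441. 128.] [455. 423. 128.] [460. 439. 122.]
post top [568. 220.  72.] [572. 215.  72.] [570. 218.  72.]
bar free end top [499.  45.  69.] [498.  41.  69.] [499.  43.  68.]
mat [ 472. -508.    4.]
mat [ 355. -382.    4.]
mat [ 547. -197.    4.]
mat [ 653. -323.    4.]
pivot [ 518. -338.   20.]
h1 [ 473. -450.   17.]
h2 [ 422. -411.   17.]
j1 [ 594. -308.   17.]
j2 [ 534. -257.   17.]
bowl [ 669. -313.   30.]
mat [ 544. -213.    4.]
mat [ 357. -395.    4.]
```

{"fn": "send_rows", "kwargs": {"xyz": [[0.03,-0.016,0],[0.065,-0.035,0],[0.1,-0.054,0],[0.13,-0.072,0],[0.165,-0.09,0],[0.195,-0.11,0],[0.23,-0.125,0],[0.257,-0.143,0]], "yaw": [-7,-14,-21,-28,-35,-42,-49,-56], "grip": [0,0,0,0,-0.2,-0.2,-0.2,-0.2]}}

```text
time_s: 0.97
ee_pos: [502.1, 377.3, 213.8]
ee_rot: [179.9, -0.0, 98.6]
force: [-0.0, 0.5, 0.6]
gripper_width: 40.7
gripper_force: 0.0
```

{"fn": "send_rows", "kwargs": {"xyz": [[0,0,0],[0,0,0],[0,0,0],[0,0,0]], "yaw": [-5,-9,-9,-9], "grip": [-0.3,-0.3,-0.3,-0.3]}}

```text
time_s: 1.3
ee_pos: [499.7, 378.2, 213.8]
ee_rot: [-180.0, 0.0, 90.1]
force: [0.1, -0.2, -0.2]
gripper_width: 32.0
gripper_force: 0.0
```

```bash
python3 - <<'E'
from h import *
f=grab("wrist");f["fish"]=1;np.save("pics/w1.npy",f,allow_pickle=True)
cv2.imwrite("pics/w1.png",cv2.resize(f["frame"],(800,600),interpolation=cv2.INTER_CUBIC)[:,:,::-1])
st=env.state();print(st["ee_pos"],st["ee_rot"],st["gripper_width"],st["time_s"])
print(np.round(f["pose"],3).tolist())
for p in [(500,322,128),(500,441,128),(570,218,72),(499,43,69)]: print(p,proj(f,p).round()*800/560)
E
```

```text
[499.51505438 378.33081239 213.88191935] [-1.79992529e+02  1.10697791e-02  9.01445028e+01] 31.709951553260403 1.35
[[1.0, 0.003, 0.0, 499.222], [0.003, -0.967, -0.255, 450.144], [-0.0, 0.255, -0.967, 384.28], [0.0, 0.0, 0.0, 1.0]]
(500, 322, 128) [394.28571429 398.57142857]
(500, 441, 128) [395.71428571 198.57142857]
(570, 218, 72) [478.57142857 477.14285714]
(499, 43, 69) [392.85714286 605.71428571]
```

View pics/w1.png

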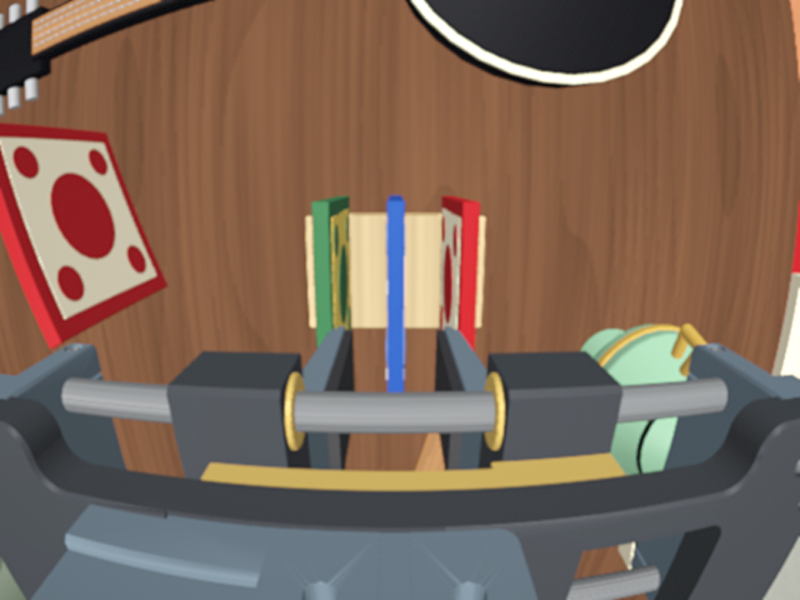

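The blue board is centred at pixel column 396, with its far end at row 197. That puts it at about x 501, y 381, yaw ≈ 0. Going down to grasp it.

{"fn": "send_rows", "kwargs": {"xyz": [[0.0012,0.003,-0.03],[0.0012,0.003,-0.06],[0.0012,0.003,-0.09],[0.0012,0.003,-0.11],[0.0012,0.003,-0.118],[0.0012,0.003,-0.118],[0.0012,0.003,-0.118]], "yaw": [0,0,0,0,0,0,0], "grip": [-0.3,-0.3,-0.3,-0.3,-0.3,-0.3,-0.3], "grip_force": 20}}

```text
time_s: 1.93
ee_pos: [501.2, 381.9, 96.7]
ee_rot: [179.9, -0.0, 90.1]
force: [-0.1, 0.8, 0.9]
gripper_width: 31.9
gripper_force: 0.0
```

{"fn": "send_rows", "kwargs": {"xyz": [[0,0,0],[0,0,0],[0,0,0],[0,0,0],[0,0,0],[0,0,0]], "yaw": [0,0,0,0,0,0], "grip": [-0.5,-0.7,-0.9,-1,-1,-1]}}

```text
time_s: 2.43
ee_pos: [501.5, 381.7, 97.2]
ee_rot: [179.9, -0.1, 90.0]
force: [-0.2, -0.2, 5.4]
gripper_width: 9.9
gripper_force: 20.0
```

{"fn": "send_rows", "kwargs": {"xyz": [[0,0,0.01],[0,0,0.03],[0,0,0.06],[0,0,0.09],[0,0,0.12],[0,0,0.14],[0,0,0.15],[0,0,0.15]], "yaw": [0,0,0,0,0,0,0,0], "grip": [-1,-1,-1,-1,-1,-1,-1,-1], "grip_force": 30}}

```text
time_s: 3.1
ee_pos: [501.7, 381.8, 248.6]
ee_rot: [179.8, -0.2, 90.0]
force: [0.3, -0.2, -1.2]
gripper_width: 10.0
gripper_force: 30.0
```

{"fn": "send_rows", "kwargs": {"xyz": [[0,-0.02,0],[0,-0.055,0],[0.005,-0.095,0],[0.01,-0.135,0],[0.01,-0.175,0],[0.015,-0.215,0],[0.015,-0.255,0],[0.02,-0.29,0]], "yaw": [0,-3,-6,-9,-12,-15,-18,-18], "grip": [-1,-1,-1,-1,-1,-1,-1,-1]}}

```text
time_s: 3.77
ee_pos: [518.9, 88.7, 243.9]
ee_rot: [-179.8, 0.2, 71.9]
force: [0.6, -0.6, -1.5]
gripper_width: 10.1
gripper_force: 30.0
```

{"fn": "send_rows", "kwargs": {"xyz": [[0,-0.03,0],[0,-0.05,0],[0,-0.055,0],[0,-0.055,0],[0,-0.055,0]], "yaw": [0,0,0,0,0], "grip": [-1,-1,-1,-1,-1]}}

```text
time_s: 4.18
ee_pos: [520.4, 36.8, 244.8]
ee_rot: [-179.9, -0.0, 72.0]
force: [0.3, 0.2, -1.1]
gripper_width: 9.6
gripper_force: 30.0
```

```bash
python3 - <<'E'
from h import *
f=grab("wrist");f["fish"]=1;np.save("pics/w2.npy",f,allow_pickle=True)
cv2.imwrite("pics/w2.png",cv2.resize(f["frame"][60:330,100:460],(800,600),interpolation=cv2.INTER_CUBIC)[:,:,::-1])
st=env.state();print(st["ee_pos"],st["ee_rot"],st["gripper_width"],st["time_s"])
for p in [(570,218,72),(499,43,69)]: print(p,proj(f,p).round())
E
```

```text
[520.57238593  37.25122496 245.11552422] [-1.79902156e+02 -6.51111683e-03  7.20687814e+01] 9.618154682640222 4.2333
(570, 218, 72) [268.  22.]
(499, 43, 69) [256. 195.]
```

View pics/w2.png

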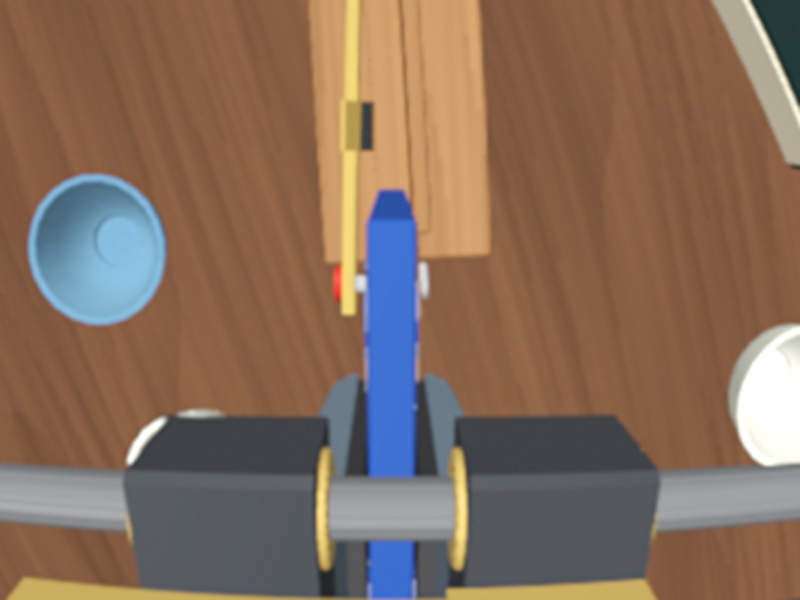

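The view shows the panel top edges at crop x 403→413 (front) and 418→430 (back), with the panel end at row 232. Also visible are the base corners (326,262) and (490,254), the pad at (366,126), the cap at (337,283) and the bar end at (348,314).

```bash
python3 - <<'E'
from h import *
f=np.load("pics/w2.npy",allow_pickle=True).item()
C=lambda x,y:(100+.45*x,60+.45*y)
def W(x,y,z): return onz(f,*C(x,y),z)[:2]
a=W(403,2,80);b=W(409,150,80);c=W(418.5,2,80);e=W(430,232,80)
yaw=lambda p,q:-np.degrees(np.arctan2((p-q)[0],(p-q)[1]))
print("panel yaw",yaw(a,b),yaw(c,e), "base edge yaw",yaw(W(310,2,12),W(326,262,12)),yaw(W(479,2,12),W(490,254,12)), yaw(W(490,254,12),W(326,262,12))+90)
th=np.radians(yaw(c,e)); 
X=np.array([np.cos(th),np.sin(th)]);Y=np.array([-np.sin(th),np.cos(th)])
pts=dict(front1=(a),front2=(b),back1=c,back2=e,baseL=W(326,262,12),baseR=W(490,254,12),pad=W(373,126,69),padb=W(373,150,69),cap=W(333,283,60),sock=W(429,280,60),barend=W(348,315,69))
for n,p in pts.items(): print(n,p.round(1),"X %.1f Y %.1f"%(p@X,p@Y))
tcp=np.array([520.57,37.25]);print("tcp",tcp@X,tcp@Y, "board top mid x",[ (W(392,v,275.6)@X).round(1) for v in (225,450)])
E
```

```text
panel yaw -15.686444788884856 -15.002687076048678 base edge yaw -14.865334240980062 -14.995962108056437 -15.01523959255168
front1 [568.7 170.3] X 505.3 Y 311.7
front2 [549.9 103.1] X 504.4 Y 242.0
back1 [575.5 168.1] X 512.4 Y 311.4
back2 [547.5  63.8] X 512.4 Y 203.3
baseL [487.6  57.3] X 456.1 Y 181.5
baseR [577.3  33.2] X 549.0 Y 181.5
pad [537.5 119.3] X 488.3 Y 254.3
padb [533.9 108.3] X 487.7 Y 242.9
cap [494.   51.8] X 463.7 Y 177.9
sock [540.1  38.4] X 511.8 Y 176.9
barend [497.   35.7] X 470.9 Y 163.1
tcp 493.18299121047664 170.73729698190436 board top mid x [np.float64(496.0), np.float64(493.6)]
```

{"fn": "send_rows", "kwargs": {"xyz": [[0.01,0.03,0],[0.02,0.06,0],[0.028,0.09,0],[0.032,0.1,0],[0.032,0.1,0],[0.032,0.1,-0.01],[0.032,0.1,-0.02],[0.032,0.1,-0.02]], "yaw": [1,2,3,3,3,3,3,3], "grip": [-1,-1,-1,-1,-1,-1,-1,-1]}}

```text
time_s: 4.9
ee_pos: [550.9, 135.1, 223.0]
ee_rot: [-179.7, 0.2, 75.0]
force: [-0.8, -0.7, -2.3]
gripper_width: 9.5
gripper_force: 30.0
```

```bash
python3 - <<'E'
from h import *
st=env.state();p=st["ee_pos"];print(p,st["ee_rot"])
th=np.radians(-15);X=np.array([np.cos(th),np.sin(th)]);Y=np.array([-np.sin(th),np.cos(th)])
print("stand",p[:2]@X-504.6,p[:2]@Y-275.4)
s=np.load("pics/s.npy",allow_pickle=True).item()
print("urn knob",onz(s,331,287,195),"base",onz(s,323,335,5))
f=grab("wrist");f["fish"]=1;np.save("pics/w3.npy",f,allow_pickle=True)
cv2.imwrite("pics/w3.png",cv2.resize(f["frame"][0:330,60:500],(800,600),interpolation=cv2.INTER_CUBIC)[:,:,::-1])
E
```

```text
[550.85916616 135.09588775 223.01983865] [-1.79717065e+02  1.78719423e-01  7.49917713e+01]
stand -7.476293420476168 -2.3345496276556332
urn knob [707.36269635 291.07628277 195.        ] base [724.50761801 302.6076691    5.        ]
```

View pics/w3.png

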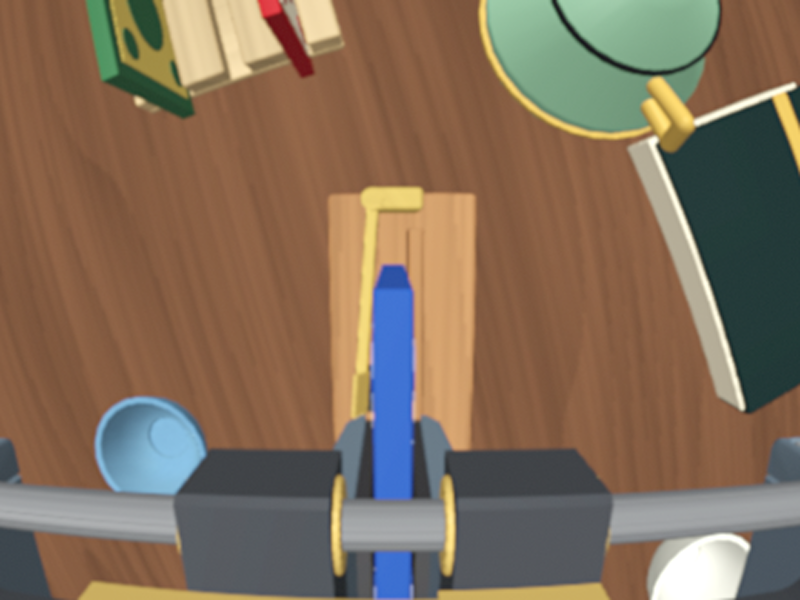

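The board is above the slot and parallel to the panel, and the urn is clear. I'll correct the position and lower it.

{"fn": "send_rows", "kwargs": {"xyz": [[0.0015,0.002,0],[0.0015,0.002,-0.02],[0.0015,0.002,-0.045],[0.0015,0.002,-0.07],[0.0015,0.002,-0.075],[0.0015,0.002,-0.075],[0.0015,0.002,-0.075]], "yaw": [0,0,0,0,0,0,0], "grip": [-1,-1,-1,-1,-1,-1,-1]}}

```text
time_s: 5.53
ee_pos: [556.0, 138.3, 154.5]
ee_rot: [179.7, -0.2, 75.0]
force: [-2.1, 0.1, 11.5]
gripper_width: 10.0
gripper_force: 30.0
```

```bash
python3 - <<'E'
from h import *
st=env.state();p=st["ee_pos"];print(p,st["ee_rot"],st["force"])
th=np.radians(-15);X=np.array([np.cos(th),np.sin(th)]);Y=np.array([-np.sin(th),np.cos(th)])
print("stand",p[:2]@X-504.6,p[:2]@Y-275.4)
E
```

```text
[555.955582   138.30787976 154.54557844] [ 1.79731098e+02 -1.74386012e-01  7.49664261e+01] [-2.1075189   0.0764929  11.53865156]
stand -3.3848584467058345 2.087045888318812
```

{"fn": "send_rows", "kwargs": {"xyz": [[0,0,0],[0,0,0],[0,0,0]], "yaw": [0,0,0], "grip": [-1,-1,-1]}}

```text
time_s: 5.78
ee_pos: [555.9, 138.3, 154.5]
ee_rot: [179.7, -0.2, 75.0]
force: [-1.9, -0.4, 11.9]
gripper_width: 9.8
gripper_force: 30.0
```

```bash
python3 - <<'E'
from h import *
st=env.state();p=st["ee_pos"];print(p,st["ee_rot"],st["force"],st["qvel"].round(2))
th=np.radians(-15);X=np.array([np.cos(th),np.sin(th)]);Y=np.array([-np.sin(th),np.cos(th)])
print("stand",p[:2]@X-504.6,p[:2]@Y-275.4)
s=grab("scene");d=grab("side")
im=np.vstack([cv2.resize(s["frame"][200:290,260:380],(800,600),interpolation=cv2.INTER_CUBIC)[:300*2:2,::2],cv2.resize(d["frame"][120:225,215:355],(400,300),interpolation=cv2.INTER_CUBIC)])
im=np.hstack([cv2.resize(s["frame"][190:310,260:340],(400,600),interpolation=cv2.INTER_CUBIC),cv2.resize(d["frame"][100:220,230:310],(400,600),interpolation=cv2.INTER_CUBIC)])
cv2.imwrite("pics/c2.png",im[:,:,::-1])
E
```

```text
[555.92872836 138.30965386 154.54471943] [ 1.79730765e+02 -1.72603045e-01  7.49679478e+01] [-1.90423288 -0.42679883 11.93278156] [ 0.08  0.08  0.04 -0.02  0.08 -0.01]
stand -3.411256237706084 2.081809311755137
```

View pics/c2.png

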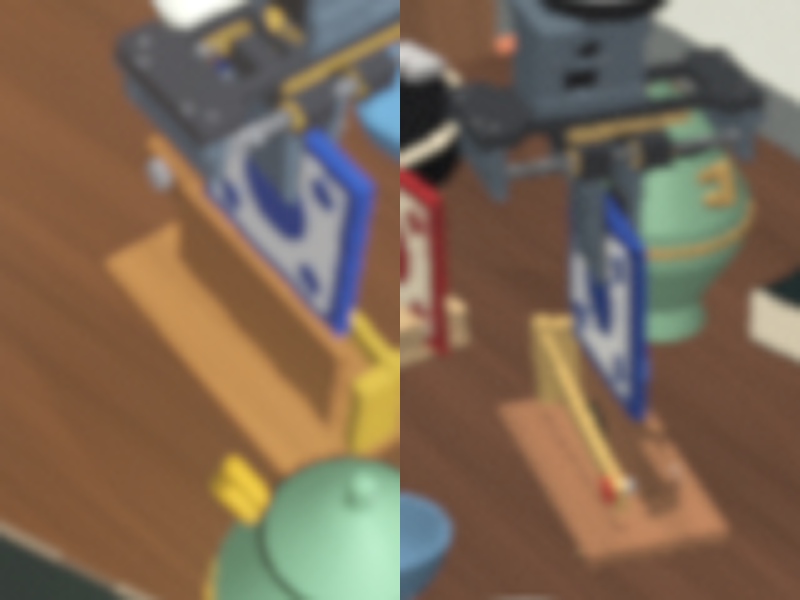

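The board came down on the panel's top edge. My earlier reading was taken before the arm had settled, so it sat about 2.5 mm too far towards the panel, and the board slid about 14 mm up in the grip. I'll lift, shift away from the panel and let it settle.

{"fn": "send_rows", "kwargs": {"xyz": [[0,0,0.012],[0,0,0.022],[-0.0025,-0.001,0.022],[-0.0025,-0.001,0.022],[-0.0025,-0.001,0.022],[-0.0025,-0.001,0.022]], "yaw": [0,0,0,0,0,0], "grip": [-1,-1,-1,-1,-1,-1], "grip_force": 30}}

```text
time_s: 6.38
ee_pos: [551.5, 137.1, 172.3]
ee_rot: [-179.9, 0.0, 75.0]
force: [0.3, 0.4, -0.7]
gripper_width: 9.8
gripper_force: 30.0
```

```bash
python3 - <<'E'
from h import *
st=env.state();p=st["ee_pos"];print(p,st["ee_rot"],st["force"],st["qvel"].round(2))
th=np.radians(-15);X=np.array([np.cos(th),np.sin(th)]);Y=np.array([-np.sin(th),np.cos(th)])
print("stand",p[:2]@X-504.6,p[:2]@Y-275.4)
f=grab("wrist");f["fish"]=1;np.save("pics/w4.npy",f,allow_pickle=True)
cv2.imwrite("pics/w4.png",cv2.resize(f["frame"][60:285,130:430],(800,600),interpolation=cv2.INTER_CUBIC)[:,:,::-1])
def stp(x,y,z): q=X*(x+504.6)+Y*(y+275.4); return proj(f,(*q,z))
for n,q in dict(panelfront=(0,72,80),panelback=(8,72,80),boardtop0=(-7,60,p[2]+45),bottomfar=(-2,60,p[2]-75)).items(): print(n,((stp(*q)-[130,60])*800/300).round())
E
```

```text
[551.53054037 137.066019   172.32976667] [-1.79944982e+02  3.26086051e-02  7.50182146e+01] [ 0.26804265  0.44377241 -0.73659139] [ 0.07  0.26 -0.1   0.02  0.02  0.13]
stand -7.337703223243693 -0.25778453715122396
panelfront [415. 179.]
panelback [442. 180.]
boardtop0 [394. 261.]
bottomfar [410. 222.]
```

View pics/w4.png

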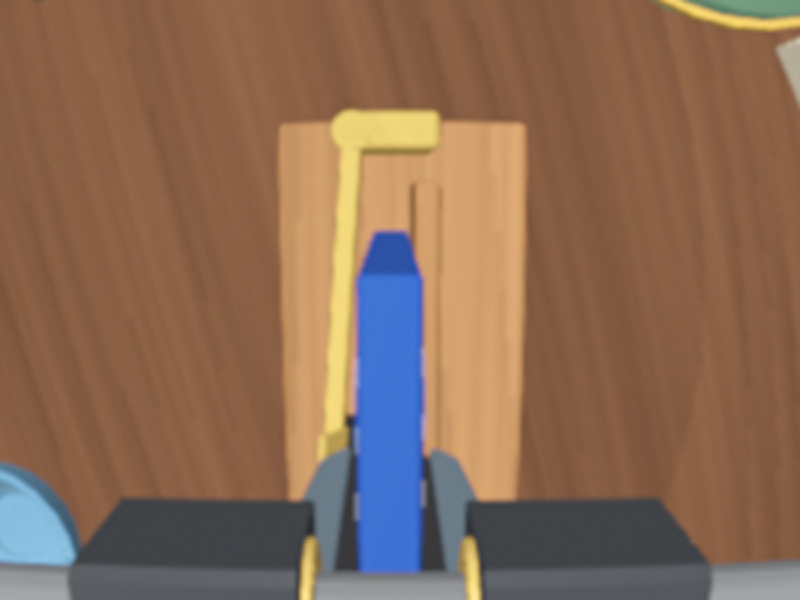

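The board is now on the free side of the panel's front edge (409 against 414 px at the far end). I'll add 1 mm of margin and lower it.

{"fn": "send_rows", "kwargs": {"xyz": [[-0.001,0,0],[-0.001,0,-0.01],[-0.001,0,-0.02],[-0.001,0,-0.03],[-0.001,0,-0.04],[-0.001,0,-0.05],[-0.001,0,-0.05],[-0.001,0,-0.05]], "yaw": [0,0,0,0,0,0,0,0], "grip": [-1,-1,-1,-1,-1,-1,-1,-1]}}

```text
time_s: 7.1
ee_pos: [550.5, 137.2, 122.0]
ee_rot: [-179.9, 0.1, 75.0]
force: [0.2, 0.1, -0.1]
gripper_width: 10.0
gripper_force: 30.0
```

{"fn": "send_rows", "kwargs": {"xyz": [[0,0,-0.01],[0,0,-0.02],[0,0,-0.027],[0,0,-0.031],[0,0,-0.033],[0,0,-0.035],[0,0,-0.035]], "yaw": [0,0,0,0,0,0,0], "grip": [-1,-1,-1,-1,-1,-1,-1]}}

```text
time_s: 7.68
ee_pos: [550.9, 137.3, 87.7]
ee_rot: [-180.0, 0.0, 75.0]
force: [0.3, -0.8, -0.6]
gripper_width: 9.5
gripper_force: 30.0
```

{"fn": "send_rows", "kwargs": {"xyz": [[0,0,-0.001],[0,0,-0.002],[0,0,-0.003],[0,0,-0.003]], "yaw": [0,0,0,0], "grip": [-1,-1,-1,-1]}}

```text
time_s: 8.02
ee_pos: [551.3, 137.3, 86.7]
ee_rot: [179.9, -0.0, 75.0]
force: [-1.4, -1.3, 7.4]
gripper_width: 9.9
gripper_force: 30.0
```

{"fn": "send_rows", "kwargs": {"xyz": [[0,0,0.0015],[0.0015,-0.0004,0.0015],[0.003,-0.0008,0.0015],[0.003,-0.0008,0.0015]], "yaw": [0,0,0,0], "grip": [-1,-1,-1,-1]}}

```text
time_s: 8.35
ee_pos: [553.9, 136.6, 86.7]
ee_rot: [-180.0, -0.0, 75.0]
force: [-1.7, 0.4, 3.7]
gripper_width: 10.0
gripper_force: 30.0
```

{"fn": "send_rows", "kwargs": {"xyz": [[0,0,0],[0,0,0],[0,0,0],[0,0,0]], "yaw": [0,0,0,0], "grip": [-0.7,-0.5,-0.5,-0.5]}}

```text
time_s: 8.68
ee_pos: [554.0, 136.4, 86.3]
ee_rot: [180.0, 0.0, 75.0]
force: [-0.1, 0.3, 0.0]
gripper_width: 22.8
gripper_force: 0.0
```

{"fn": "send_rows", "kwargs": {"xyz": [[0,0,0.015],[0,0,0.04],[0,0,0.075],[0,0,0.11],[0,0,0.145],[0,0,0.18],[0,0,0.2],[0,0,0.2]], "yaw": [0,0,0,0,0,0,0,0], "grip": [-0.5,-0.5,-0.5,0,0.5,1,1,1]}}

```text
time_s: 9.35
ee_pos: [556.3, 137.0, 292.1]
ee_rot: [179.4, -0.3, 75.0]
force: [-0.1, -0.2, -0.0]
gripper_width: 53.3
gripper_force: 0.0
```

{"fn": "send_rows", "kwargs": {"xyz": [[-0.005,-0.035,0],[-0.01,-0.075,0],[-0.015,-0.115,0],[-0.02,-0.155,-0.01],[-0.025,-0.195,-0.02],[-0.03,-0.235,-0.02],[-0.04,-0.275,-0.03],[-0.05,-0.31,-0.03]], "yaw": [-3,-6,-9,-12,-15,-18,-21,-23], "grip": [1,1,1,1,1,1,1,1]}}

```text
time_s: 10.02
ee_pos: [502.1, -175.3, 253.7]
ee_rot: [-179.8, 0.1, 51.9]
force: [-0.4, -0.2, 0.2]
gripper_width: 91.0
gripper_force: 0.0
```

```bash
python3 - <<'E'
from h import *
s=np.load("pics/s.npy",allow_pickle=True).item()
print("vase",onz(s,197,120,0),onz(s,215,115,0))
E
```

```text
vase [ 333.27007765 -594.42647425    0.        ] [ 265.26818788 -566.3717384     0.        ]
```

{"fn": "send_rows", "kwargs": {"xyz": [[-0.005,-0.04,-0.01],[-0.01,-0.08,-0.02],[-0.015,-0.12,-0.03],[-0.02,-0.16,-0.04],[-0.025,-0.195,-0.04],[-0.026,-0.212,-0.04],[-0.026,-0.215,-0.04],[-0.026,-0.215,-0.04]], "yaw": [0,0,0,0,0,0,0,0], "grip": [1,1,1,1,1,1,1,1]}}

```text
time_s: 10.68
ee_pos: [477.7, -388.7, 215.5]
ee_rot: [-179.9, -0.0, 51.9]
force: [0.7, 0.4, -0.5]
gripper_width: 90.9
gripper_force: 0.0
```

```bash
python3 - <<'E'
from h import *
st=env.state();print(st["ee_pos"],st["ee_rot"])
f=grab("wrist");f["fish"]=1;np.save("pics/w5.npy",f,allow_pickle=True)
cv2.imwrite("pics/w5.png",cv2.resize(f["frame"][0:300,80:480],(800,600),interpolation=cv2.INTER_CUBIC)[:,:,::-1])
E
```

```text
[ 477.66955856 -388.73530712  215.45933038] [-1.79906047e+02 -4.20070941e-02  5.19406977e+01]
```

View pics/w5.png

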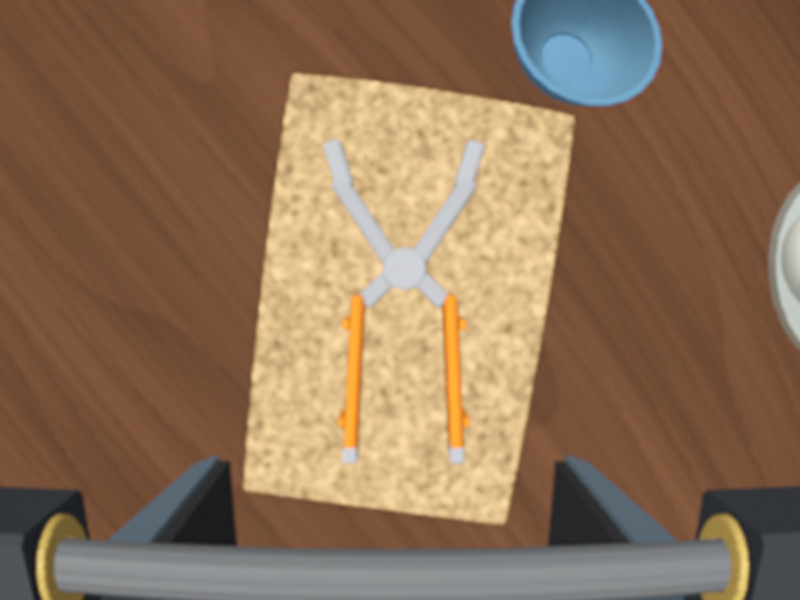

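The pliers are clearly visible: pivot at (404,268), guards at (347,324), (345,419), (461,324) and (465,419), so the handle midpoint is at about (403,371).

```bash
python3 - <<'E'
from h import *
f=np.load("pics/w5.npy",allow_pickle=True).item()
W=lambda x,y,z: onz(f,80+x/2,y/2,z)[:2]
g=[W(347,324,30),W(461,324,30),W(345,419,30),W(465,419,30)]
c=sum(g)/4;a=(g[0]+g[1]-g[2]-g[3])/2
print("grip",c,"yaw",np.degrees(np.arctan2(a[1],a[0])),np.linalg.norm(a),"widths",np.linalg.norm(g[0]-g[1]),np.linalg.norm(g[2]-g[3]))
p=W(404,268,24);print("pivot",p,"dist",np.linalg.norm(p-c),"yaw",np.degrees(np.arctan2(*(p-c)[::-1])))
t=(W(332,145,24)+W(475,146,24))/2;print("yaw jaws",np.degrees(np.arctan2(*(t-c)[::-1])), "dist pivot-tip",np.linalg.norm(t-p))
m=[W(294,73,4),W(574,116,4),W(505,523,4),W(244,491,4)]
print("mat c",sum(m)/4,[np.degrees(np.arctan2(*(q-r)[::-1])).round(1) for q,r in((m[0],m[3]),(m[1],m[2]))])
# bright-orange mask centroid check
im=f["frame"];h=cv2.cvtColor(im,cv2.COLOR_RGB2HSV);k=cv2.inRange(h,(8,190,180),(20,255,255));k[:140]=0;k[235:]=0
n,l,s,ce=cv2.connectedComponentsWithStats(k);print([(s[i].tolist(),ce[i].round(1).tolist()) for i in range(1,n) if s[i,4]>60])
E
```

```text
grip [ 487.38121628 -386.88518198] yaw 52.79891450569867 53.92152992480283 widths 62.67281497965977 68.01764634758253
pivot [ 522.48611754 -341.34548417] dist 57.499723208635025 yaw 52.37267395374423
yaw jaws 52.26228354145881 dist pivot-tip 69.41255403964458
mat c [ 509.88293429 -358.46986604] [np.float64(43.8), np.float64(44.1)]
[([250, 148, 12, 75, 409], [256.5, 185.4]), ([302, 148, 12, 75, 468], [306.4, 185.3])]
```

{"fn": "send_rows", "kwargs": {"xyz": [[0.006,-0.0027,-0.035],[0.006,-0.0027,-0.075],[0.006,-0.0027,-0.115],[0.006,-0.0027,-0.15],[0.006,-0.0027,-0.18],[0.006,-0.0027,-0.2],[0.006,-0.0027,-0.2075],[0.006,-0.0027,-0.2075]], "yaw": [0.5,0.5,0.5,0.5,0.5,0.5,0.5,0.5], "grip": [1,1,1,1,1,1,1,1], "grip_force": 8}}

```text
time_s: 11.4
ee_pos: [483.5, -388.8, 7.5]
ee_rot: [-179.8, -0.0, 52.6]
force: [-0.4, -0.7, -0.9]
gripper_width: 91.2
gripper_force: 0.0
```

{"fn": "send_rows", "kwargs": {"xyz": [[0,0,0],[0,0,0],[0,0,0],[0,0,0],[0,0,0],[0,0,0]], "yaw": [0,0,0,0,0,0], "grip": [0.7,0.5,0.3,0.3,0.3,0.3], "grip_force": 8}}

```text
time_s: 11.9
ee_pos: [484.3, -391.6, 10.5]
ee_rot: [179.9, -0.0, 52.5]
force: [-1.6, 1.4, 6.9]
gripper_width: 66.0
gripper_force: 8.0
```

{"fn": "send_rows", "kwargs": {"xyz": [[0,0,0.004],[0,0,0.012],[0,0,0.03],[0,0,0.06],[0,0,0.09],[0,0,0.12],[0,0,0.13],[0,0,0.13]], "yaw": [0,0,0,0,0,0,0,0], "grip": [0.3,0.3,0.3,0.3,0.3,0.3,0.3,0.3], "grip_force": 9.5}}

```text
time_s: 12.57
ee_pos: [485.3, -392.5, 142.2]
ee_rot: [179.6, 0.0, 52.5]
force: [0.3, 0.3, -2.2]
gripper_width: 65.8
gripper_force: 9.5
```

```bash
python3 - <<'E'
from h import *
st=env.state();print(st["ee_pos"],st["ee_rot"],st["force"],st["torque"],st["gripper_width"])
f=np.load("pics/w2.npy",allow_pickle=True).item()
C=lambda x,y:(100+.45*x,60+.45*y)
th=np.radians(-15);X=np.array([np.cos(th),np.sin(th)]);Y=np.array([-np.sin(th),np.cos(th)])
for n,x,y in (("blue",97,248),("white l",190,450),("white r",790,395)):
    q=onz(f,*C(x,y),50)[:2]; print(n,q.round(),"stand",(q@X-504.6).round(),(q@Y-275.4).round())
s=np.load("pics/s.npy",allow_pickle=True).item();
for n,u,v in (("white",305,186),("blue",344,208),("white2",209,241),("blue2",177,197)):
    q=onz(s,u,v,45)[:2]; print(n,q.round(),"stand",(q@X-504.6).round(),(q@Y-275.4).round())
# pliers in grip: orange in wrist view
w=grab("wrist");w["fish"]=1;np.save("pics/w6.npy",w,allow_pickle=True)
h=cv2.cvtColor(w["frame"],cv2.COLOR_RGB2HSV);k=cv2.inRange(h,(8,190,150),(20,255,255))
n,l,ss,ce=cv2.connectedComponentsWithStats(k);print([(ss[i].tolist(),ce[i].round(1).tolist()) for i in range(1,n) if ss[i,4]>40])
E
```

```text
[ 485.31054511 -392.47390429  142.21052771] [1.79606826e+02 1.62588258e-02 5.25208211e+01] [ 0.31858095  0.34113889 -2.15974415] [-0.12050546  0.12246937  0.01110532] 65.83129060746133
blue [377. 110.] stand -169.0 -72.0
white l [384. -14.] stand -130.0 -190.0
white r [728. -94.] stand 223.0 -178.0
white [375. -36.] stand -133.0 -213.0
blue [370. 111.] stand -176.0 -72.0
white2 [ 727. -102.] stand 224.0 -186.0
blue2 [ 674. -301.] stand 224.0 -392.0
[([209, 173, 23, 100, 1570], [221.9, 224.4]), ([318, 174, 27, 100, 1805], [328.3, 225.0]), ([210, 303, 20, 26, 400], [221.2, 314.5]), ([319, 303, 24, 26, 442], [329.5, 314.1])]
```

{"fn": "send_rows", "kwargs": {"xyz": [[-0.002,0.015,0],[-0.005,0.04,0],[-0.01,0.075,0],[-0.015,0.11,0],[-0.02,0.145,0],[-0.025,0.18,0],[-0.029,0.2,0],[-0.029,0.2055,0]], "yaw": [2,5,8,12,16,19,22,22.5], "grip": [0.3,0.3,0.3,0.3,0.3,0.3,0.3,0.3]}}

```text
time_s: 13.28
ee_pos: [451.6, -181.8, 136.4]
ee_rot: [-179.6, -0.1, 75.3]
force: [-0.7, -0.1, -2.7]
gripper_width: 66.0
gripper_force: 9.5
```

{"fn": "send_rows", "kwargs": {"xyz": [[0,0,-0.02],[0,0,-0.045],[0,0,-0.07],[0,0,-0.083],[0,0,-0.0855],[0,0,-0.0855],[0,0,-0.0855],[0,0,-0.0855]], "yaw": [0,0,0,0,0,0,0,0], "grip": [0.3,0.3,0.3,0.3,0.3,0.3,0.3,0.3]}}

```text
time_s: 13.95
ee_pos: [455.7, -186.3, 54.1]
ee_rot: [179.9, 0.0, 75.0]
force: [-1.5, 0.6, -2.9]
gripper_width: 66.1
gripper_force: 9.5
```

```bash
python3 - <<'E'
from h import *
th=np.radians(-15);X=np.array([np.cos(th),np.sin(th)]);Y=np.array([-np.sin(th),np.cos(th)])
st=env.state();p=st["ee_pos"];print(p,st["ee_rot"],st["force"],st["gripper_width"],p[:2]@X-504.6,p[:2]@Y-275.4)
def toS(q): return (q[:2]@X-504.6).round(1),(q[:2]@Y-275.4).round(1),q[2].round(1)
w=grab("wrist");w["fish"]=1;np.save("pics/w7.npy",w,allow_pickle=True)
s=grab("scene");d=grab("side");np.save("pics/s7.npy",s,allow_pickle=True);np.save("pics/d7.npy",d,allow_pickle=True)
def comps(f,lo,hi,mn,lab):
    h=cv2.cvtColor(f["frame"],cv2.COLOR_RGB2HSV);k=cv2.inRange(h,lo,hi);n,l,ss,ce=cv2.connectedComponentsWithStats(k)
    print(lab,[(ss[i].tolist(),ce[i].round(1).tolist()) for i in range(1,n) if ss[i,4]>=mn])
comps(w,(0,200,120),(5,255,255),15,"red w")
# predicted cap / board / jaws in wrist
def pj(f,x,y,z): return proj(f,(*(X*(504.6+x)+Y*(275.4+y)),z)).round(1)
for n,q in dict(cap=(-40,-98,60),sock=(5,-98,60),btop0=(-5,60,132),btop1=(-5,-60,132),pivot=(-17,p[:2]@Y-275.4+63,67),jawL=(-47-5,p[:2]@Y-275.4+63+75,67),jawR=(18,p[:2]@Y-275.4+63+75,67)).items(): print(n,pj(w,*q))
# blue board top in wrist
h=cv2.cvtColor(w["frame"],cv2.COLOR_RGB2HSV);k=cv2.inRange(h,(108,150,90),(125,255,255));n,l,ss,ce=cv2.connectedComponentsWithStats(k)
print("blue",[(ss[i].tolist(),ce[i].round(1).tolist()) for i in range(1,n) if ss[i,4]>=60])
# grey low-saturation bright comps = jaws
k=cv2.inRange(h,(0,0,150),(180,50,255));n,l,ss,ce=cv2.connectedComponentsWithStats(k)
print("grey",[(ss[i].tolist(),ce[i].round(1).tolist()) for i in range(1,n) if ss[i,4]>=100])
E
```

```text
[ 455.65797761 -186.28049475   54.11802453] [1.79899476e+02 1.88963560e-02 7.50097838e+01] [-1.45849249  0.63632885 -2.94928139] 66.13898676830293 -16.25525170282026 -337.4001781511538
red w []
cap [ 237.  -129.3]
sock [ 312.3 -129.3]
btop0 [ 293.7 -292.6]
btop1 [ 300.3 -244.8]
pivot [275.2 146.1]
jawL [204.7   1.7]
jawR [345.9   1.7]
blue []
grey [([36, 0, 123, 130, 12678], [96.9, 61.0]), ([543, 3, 17, 78, 746], [553.4, 43.8]), ([189, 8, 175, 182, 8898], [276.0, 102.9]), ([44, 272, 24, 14, 245], [55.0, 278.4]), ([486, 272, 22, 13, 189], [496.3, 277.7]), ([147, 280, 259, 18, 3451], [275.1, 289.0]), ([535, 377, 25, 43, 559], [551.1, 404.6]), ([102, 391, 79, 17, 314], [144.4, 399.8])]
```

```bash
python3 - <<'E'
from h import *
from scipy.optimize import brentq
L=lambda n:np.load(f"pics/{n}.npy",allow_pickle=True).item()
th=np.radians(-15);X=np.array([np.cos(th),np.sin(th)]);Y=np.array([-np.sin(th),np.cos(th)])
def jaws(f,r1,c0,c1):
    h=cv2.cvtColor(f["frame"],cv2.COLOR_RGB2HSV);k=cv2.inRange(h,(0,0,130),(180,60,255));k[r1:]=0;k[:,:c0]=0;k[:,c1:]=0
    n,l,ss,ce=cv2.connectedComponentsWithStats(k);i=1+ss[1:,4].argmax()
    ys,xs=np.where(l==i);t=ys.min()+8 if False else None
    out=[]
    m=(xs<276); 
    for side in (xs<276,xs>=276):
        # tip = farthest from pivot; take mean of the foremost 4 rows
        y0=ys[side].min();q=side&(ys<=y0+3);out.append((xs[q].mean(),ys[q].mean()))
    return ss[i].tolist(),out
for n,r in (("w5",170),("w6",200),("w7",200)):
    f=L(n);b,o=jaws(f,r,180,375);print(n,b,np.round(o,1).tolist())
    if n=="w5": S=np.linalg.norm(onz(f,*o[0],24)-onz(f,*o[1],24));print("S",S)
    else:
        z=brentq(lambda z:np.linalg.norm(onz(f,*o[0],z)-onz(f,*o[1],z))-S,0,f["pose"][2,3]-30);c=(onz(f,*o[0],z)+onz(f,*o[1],z))/2
        print("tip z",z,"cam z",f["pose"][2,3],"tip centre stand",c[:2]@X-504.6,c[:2]@Y-275.4)
for n in("s7","d7"):
    f=L(n);h=cv2.cvtColor(f["frame"],cv2.COLOR_RGB2HSV);k=cv2.inRange(h,(108,140,80),(125,255,255));nn,l,ss,ce=cv2.connectedComponentsWithStats(k)
    print(n,"blue",[(ss[i].tolist(),ce[i].round(1).tolist()) for i in range(1,nn) if ss[i,4]>=25])
    pj=lambda x,y,z:proj(f,(*(X*(504.6+x)+Y*(275.4+y)),z)).round(1)
    print("pred board corners",[pj(-5,y,z).tolist() for y in(-60,60) for z in(12,132)])
E
```

```text
w5 [241, 69, 81, 85, 1911] [[246.0, 71.1], [316.6, 71.8]]
S 77.62009576101312
w6 [189, 6, 175, 184, 9024] [[201.0, 7.9], [351.1, 8.9]]
tip z 148.04079474848047 cam z 312.6449219304106 tip centre stand 117.83281992352579 -402.1880183289891
w7 [189, 7, 175, 183, 9382] [[202.1, 9.0], [350.7, 9.8]]
tip z 58.14559532328988 cam z 224.57201220596374 tip centre stand -16.43147986697977 -200.16161037423873
s7 blue [([16, 13, 65, 48, 1021], [49.7, 42.4]), ([304, 217, 26, 38, 95], [318.4, 233.2])]
pred board corners [[300.3, 242.1], [302.4, 215.0], [325.7, 270.6], [330.0, 244.2]]
d7 blue [([265, 154, 13, 27, 47], [272.3, 164.7])]
pred board corners [[275.8, 201.8], [276.0, 169.1], [263.8, 182.8], [263.5, 151.1]]
```

```bash
python3 - <<'E'
from h import *
L=lambda n:np.load(f"pics/{n}.npy",allow_pickle=True).item()
th=np.radians(-15);X=np.array([np.cos(th),np.sin(th)]);Y=np.array([-np.sin(th),np.cos(th)])
for a,b in(("s7","s"),("d7","d")):
    f=L(a);g=L(b);pj=lambda x,y,z:proj(f,(*(X*(504.6+x)+Y*(275.4+y)),z)).round(1)
    tips=[]
    for s in(-37,37):
        print(a,s,"z60",pj(-16.4+s,-203.6,60),"z51",pj(-16.4+s,-200.2,51)); tips.append(pj(-16.4+s,-203.6,60))
    k=(np.abs(f["frame"].astype(int)-g["frame"]).sum(2)>60)
    for t in tips:
        u,v=t.astype(int); print("\n".join("".join("#" if c else "." for c in r) for r in k[v-10:v+11,u-14:u+15]),"centre",u,v)
E
```

```text
s7 -37 z60 [286.2 194.5] z51 [286.7 197.2]
s7 37 z60 [265.9 204.4] z51 [266.6 207.1]
##...........................
#####........................
########.....................
###########..................
############.................
##############...............
###############..............
#################............
..################...........
.....#############...........
........##########...........
..........########...........
............######...........
.............####............
.............................
.............................
.............................
.............................
.............................
.............................
............................. centre 286 194
.........######..............
.........######..............
.........######..............
.........######..............
.........#######.............
.........#######.............
..........#######............
..........#######............
...........######............
...........#######...........
............######...........
............######...........
..........
[... 949 characters left out ...]
########..
...................########## centre 276 217
..###########################
..###########################
..###########################
..###########################
..###########################
#############################
#############################
#############################
#############################
#############################
#############################
#############################
##.##########################
###########################..
#######################......
##################........###
#############.........#######
########........#########....
.####.......#########........
#####..#############.........
#####..#############.......## centre 300 212
```

The jaws are centred and about level: tips at mid-height about 57 mm, stand x ≈ -16.4. The board sits where predicted in the stand. I'll raise 2 mm and slide the jaws over the stud along stand +y.

{"fn": "send_rows", "kwargs": {"xyz": [[0.002,0.01,0.002],[0.007,0.03,0.002],[0.0125,0.05,0.002],[0.017,0.067,0.002],[0.021,0.083,0.002],[0.024,0.095,0.002],[0.0265,0.103,0.002],[0.0276,0.107,0.002]], "yaw": [0,0,0,0,0,0,0,0], "grip": [0.3,0.3,0.3,0.3,0.3,0.3,0.3,0.3]}}

```text
time_s: 14.77
ee_pos: [483.0, -77.4, 55.9]
ee_rot: [179.9, -0.0, 75.1]
force: [1.0, 0.2, -2.9]
gripper_width: 66.3
gripper_force: 9.5
```

{"fn": "send_rows", "kwargs": {"xyz": [[0,0,0],[0,0,0],[0,0,0]], "yaw": [0,0,0], "grip": [0.3,0.3,0.3]}}

```text
time_s: 15.02
ee_pos: [482.4, -79.2, 55.5]
ee_rot: [180.0, 0.0, 75.0]
force: [0.1, -0.3, -1.6]
gripper_width: 66.4
gripper_force: 9.5
```

```bash
python3 - <<'E'
from h import *
th=np.radians(-15);X=np.array([np.cos(th),np.sin(th)]);Y=np.array([-np.sin(th),np.cos(th)])
st=env.state();p=st["ee_pos"];print(p,st["ee_rot"],st["force"],st["gripper_width"],p[:2]@X-504.6,p[:2]@Y-275.4)
w=grab("wrist");w["fish"]=1;np.save("pics/w8.npy",w,allow_pickle=True)
h=cv2.cvtColor(w["frame"],cv2.COLOR_RGB2HSV)
def comps(k,mn,lab):
    n,l,ss,ce=cv2.connectedComponentsWithStats(k);print(lab,[(ss[i].tolist(),ce[i].round(1).tolist()) for i in range(1,n) if ss[i,4]>=mn])
comps(cv2.inRange(h,(0,190,100),(6,255,255))|cv2.inRange(h,(174,190,100),(180,255,255)),8,"red")
comps(cv2.inRange(h,(22,100,120),(32,255,255)),60,"brass")
k=cv2.inRange(h,(0,0,130),(180,60,255));k[200:]=0;comps(k,20,"grey")
pj=lambda x,y,z:proj(w,(*(X*(504.6+x)+Y*(275.4+y)),z)).round(1).tolist()
for n,q in dict(cap_top=(-38,-98,69),sock_top=(3.5,-98,69),barend=(-33,-112,69),btop=(-5,-60,132)).items(): print(n,pj(*q))
E
```

```text
[482.42305595 -79.16702927  55.54898321] [1.79993350e+02 1.21070186e-02 7.50045370e+01] [ 0.13554099 -0.34321428 -1.56502917] 66.44446283826765 -18.12517613924325 -227.00920348382232
red [([235, 5, 6, 4, 24], [237.5, 6.5]), ([233, 16, 7, 20, 106], [235.8, 24.7])]
brass [([239, 0, 16, 42, 484], [246.5, 20.5]), ([138, 260, 11, 50, 218], [141.6, 284.5]), ([403, 260, 12, 51, 253], [409.4, 285.2]), ([208, 312, 280, 31, 3324], [353.4, 330.8])]
grey [([544, 0, 16, 30, 306], [553.7, 11.4]), ([318, 5, 8, 33, 195], [321.8, 19.1]), ([189, 7, 175, 183, 9328], [276.0, 102.8]), ([253, 13, 16, 15, 225], [260.3, 19.9]), ([533, 137, 27, 63, 1331], [547.7, 172.8]), ([52, 157, 112, 43, 3438], [104.6, 182.1])]
cap_top [235.8, 15.2]
sock_top [321.3, 15.5]
barend [245.8, 41.1]
btop [315.8, -128.2]
```

The red cap (u 233–240) and socket (u 318–326) both lie between the jaws, exactly where predicted. A small centring shift, then squeeze in steps, shifting the axis so the rear jaw stays at the socket.

{"fn": "send_rows", "kwargs": {"xyz": [[0.001,0.0012,0],[0.0022,0.0025,0],[0.0022,0.0025,0],[0.0022,0.0025,0]], "yaw": [0,0,0,0], "grip": [0.4,0.4,0.4,0.4]}}

```text
time_s: 15.4
ee_pos: [484.8, -76.3, 55.5]
ee_rot: [180.0, 0.0, 75.0]
force: [-0.3, -0.6, -2.8]
gripper_width: 65.8
gripper_force: 9.5
```

{"fn": "send_rows", "kwargs": {"xyz": [[0,0,0],[0,0,0],[0,0,0],[0,0,0],[0,0,0],[0,0,0],[0,0,0]], "yaw": [0,0,0,0,0,0,0], "grip": [0.4,0.3,0.25,0.2,0.16,0.16,0.16], "grip_force": 30}}

```text
time_s: 15.98
ee_pos: [484.7, -76.2, 55.5]
ee_rot: [180.0, -0.0, 75.0]
force: [-0.3, 0.2, -2.3]
gripper_width: 53.2
gripper_force: 16.0
```

```bash
cat > look.py <<'E'
from h import *
import sys
th=np.radians(-15);X=np.array([np.cos(th),np.sin(th)]);Y=np.array([-np.sin(th),np.cos(th)])
st=env.state();p=st["ee_pos"];print(p.round(1),st["force"].round(1),"Fstand",(st["force"][:2]@X).round(1),(st["force"][:2]@Y).round(1),st["gripper_width"],st["gripper_force"],"stand",p[:2]@X-504.6,p[:2]@Y-275.4,st["time_s"])
w=grab("wrist");w["fish"]=1;np.save(f"pics/{sys.argv[1]}.npy",w,allow_pickle=True)
h=cv2.cvtColor(w["frame"],cv2.COLOR_RGB2HSV)
def comps(k,mn,lab):
    n,l,ss,ce=cv2.connectedComponentsWithStats(k);print(lab,[(ss[i].tolist(),ce[i].round(1).tolist()) for i in range(1,n) if ss[i,4]>=mn])
comps(cv2.inRange(h,(0,190,100),(6,255,255))|cv2.inRange(h,(174,190,100),(180,255,255)),8,"red")
comps(cv2.inRange(h,(22,100,120),(32,255,255))[:60],30,"brass")
k=cv2.inRange(h,(0,0,130),(180,60,255))[:200,150:400];comps(k,20,"grey(u-150)")
E
python3 look.py w9
```

```text
[484.7 -76.2  55.5] [-0.3  0.2 -2.3] Fstand -0.3 0.2 53.18209754027226 16.012937128543854 stand -16.66439469507543 -223.55800800654075 15.9833
red [([232, 11, 6, 4, 23], [234.6, 12.6]), ([230, 23, 7, 19, 100], [232.8, 30.9])]
brass [([236, 0, 17, 49, 571], [243.9, 23.9])]
grey(u-150) [([51, 0, 150, 188, 9475], [126.9, 94.3]), ([100, 19, 16, 16, 226], [107.4, 26.0]), ([0, 187, 9, 13, 71], [2.9, 194.8])]
```

{"fn": "send_rows", "kwargs": {"xyz": [[0.0005,0,0],[0.001,-0.0003,0],[0.0015,-0.0004,0],[0.002,-0.0005,0],[0.0025,-0.0007,0],[0.0025,-0.0007,0],[0.0025,-0.0007,0]], "yaw": [0,0,0,0,0,0,0], "grip": [0.12,0.09,0.06,0.03,0,0,0]}}

```text
time_s: 16.62
ee_pos: [486.6, -78.0, 55.3]
ee_rot: [-179.9, 0.1, 75.1]
force: [-2.3, -6.3, -1.7]
gripper_width: 45.7
gripper_force: 24.0
```

```bash
python3 look.py w10
```

```text
[486.6 -78.   55.3] [-2.3 -6.3 -1.7] Fstand -0.6 -6.7 45.70285588841044 24.047641837969422 stand -14.431832163785884 -224.76019845919606 16.6167
red [([236, 9, 6, 4, 23], [238.6, 10.6]), ([235, 21, 7, 20, 97], [237.8, 29.1])]
brass [([241, 0, 16, 47, 543], [248.4, 22.4])]
grey(u-150) [([60, 0, 131, 187, 9105], [126.2, 93.4]), ([105, 17, 15, 15, 218], [112.0, 23.9]), ([0, 189, 7, 11, 47], [2.1, 195.4])]
```

{"fn": "send_rows", "kwargs": {"xyz": [[0.0005,0,0],[0.001,-0.0003,0],[0.0015,-0.0004,0],[0.002,-0.0005,0],[0.0025,-0.0007,0],[0.0025,-0.0007,0],[0.0025,-0.0007,0]], "yaw": [0,0,0,0,0,0,0], "grip": [-0.03,-0.06,-0.09,-0.11,-0.12,-0.12,-0.12], "grip_force": 35}}

```text
time_s: 17.25
ee_pos: [490.0, -77.4, 55.5]
ee_rot: [180.0, -0.0, 75.0]
force: [1.0, -0.3, -1.7]
gripper_width: 40.1
gripper_force: 18.2
```

```bash
python3 look.py w11
```

```text
[490.  -77.4  55.5] [ 1.  -0.3 -1.7] Fstand 1.0 -0.1 40.14766368201142 18.24369840323925 stand -11.235170087863992 -223.3702661456365 17.25
red [([244, 12, 6, 5, 25], [246.4, 13.6]), ([243, 24, 6, 20, 98], [245.9, 32.9])]
brass [([250, 0, 13, 50, 571], [256.3, 24.5])]
grey(u-150) [([67, 0, 119, 186, 8920], [126.9, 92.1]), ([113, 19, 15, 16, 218], [119.8, 26.7])]
```

The cap has moved about 11.8 mm and the grip force dropped from 24 to 18 N, so it snapped over. I'll squeeze slightly to confirm, then open and verify.

{"fn": "send_rows", "kwargs": {"xyz": [[0,0,0],[0,0,0],[0,0,0],[0,0,0],[0,0,0]], "yaw": [0,0,0,0,0], "grip": [-0.14,-0.16,-0.18,-0.18,-0.18]}}

```text
time_s: 17.72
ee_pos: [490.0, -77.9, 55.6]
ee_rot: [180.0, 0.0, 75.0]
force: [0.1, -3.0, -2.3]
gripper_width: 37.2
gripper_force: 29.5
```

{"fn": "send_rows", "kwargs": {"xyz": [[0,0,0],[0,0,0],[0,0,0],[0,0,0],[0,0,0],[0,0,0],[0,0,0],[0,0,0]], "yaw": [0,0,0,0,0,0,0,0], "grip": [-0.1,0,0.08,0.16,0.24,0.32,0.38,0.38]}}

```text
time_s: 18.38
ee_pos: [489.7, -77.6, 55.5]
ee_rot: [-180.0, -0.0, 75.0]
force: [-0.2, 0.6, -2.4]
gripper_width: 63.1
gripper_force: 9.8
```

```bash
python3 look.py w12; python3 - <<'E'
from h import *
w=np.load("pics/w12.npy",allow_pickle=True).item()
th=np.radians(-15);X=np.array([np.cos(th),np.sin(th)])
for n in("w8","w11","w12"):
    w=np.load(f"pics/{n}.npy",allow_pickle=True).item();h=cv2.cvtColor(w["frame"],cv2.COLOR_RGB2HSV);k=cv2.inRange(h,(0,190,100),(6,255,255))[:50]
    ys,xs=np.where(k>0);m=ys>15;print(n,"cap left edge x",onz(w,np.percentile(xs[m],3),ys[m].mean(),67)[:2]@X-504.6)
E
```

```text
[489.7 -77.6  55.5] [-0.2  0.6 -2.4] Fstand -0.4 0.6 63.1117133455646 9.795919954776764 stand -11.521657186063067 -223.5976385195609 18.3833
red [([244, 11, 6, 5, 25], [246.6, 13.4]), ([244, 24, 6, 20, 109], [246.5, 32.7])]
brass [([251, 0, 13, 50, 569], [257.0, 24.1])]
grey(u-150) [([42, 5, 169, 184, 9332], [125.9, 100.7]), ([155, 10, 8, 33, 211], [158.4, 24.6]), ([113, 19, 15, 15, 216], [120.0, 25.9])]
w8 cap left edge x -39.565650333123074
w11 cap left edge x -27.747898760589862
w12 cap left edge x -27.516986263680337
```

The bar stays shut with the jaws open: cap at x ≈ -27.5, against -39.6 before. Retreating along -y, then back to the mat.

{"fn": "send_rows", "kwargs": {"xyz": [[-0.003,-0.011,0],[-0.008,-0.03,0],[-0.0145,-0.054,0],[-0.021,-0.078,0],[-0.027,-0.1,0],[-0.032,-0.12,0.01],[-0.035,-0.13,0.04],[-0.035,-0.14,0.07]], "yaw": [0,0,0,0,0,0,0,0], "grip": [0.38,0.38,0.38,0.38,0.38,0.38,0.38,0.38]}}

```text
time_s: 19.1
ee_pos: [452.3, -218.7, 125.1]
ee_rot: [-179.7, -0.0, 74.9]
force: [0.9, -0.6, -2.1]
gripper_width: 63.3
gripper_force: 9.8
```

{"fn": "send_rows", "kwargs": {"xyz": [[0.003,-0.03,0],[0.008,-0.06,0],[0.014,-0.09,0],[0.02,-0.12,0],[0.025,-0.145,-0.01],[0.029,-0.165,-0.025],[0.0292,-0.1735,-0.04],[0.0292,-0.1735,-0.06]], "yaw": [-3,-6,-9,-12,-16,-19,-22,-22.5], "grip": [0.38,0.38,0.38,0.38,0.38,0.38,0.38,0.38]}}

```text
time_s: 19.77
ee_pos: [484.1, -394.8, 65.4]
ee_rot: [179.8, 0.1, 52.3]
force: [1.2, 0.2, -2.3]
gripper_width: 62.9
gripper_force: 9.8
```

{"fn": "send_rows", "kwargs": {"xyz": [[0,0,-0.015],[0,0,-0.03],[0,0,-0.04],[0,0,-0.046],[0,0,-0.05],[0,0,-0.052],[0,0,-0.052]], "yaw": [0,0,0,0,0,0,0], "grip": [0.38,0.38,0.38,0.38,0.38,0.38,0.38]}}

```text
time_s: 20.35
ee_pos: [484.0, -391.4, 13.8]
ee_rot: [180.0, 0.0, 52.5]
force: [-0.9, 0.5, -1.0]
gripper_width: 62.9
gripper_force: 9.8
```

{"fn": "send_rows", "kwargs": {"xyz": [[0,0,-0.001],[0,0,-0.002],[0,0,-0.003],[0,0,-0.0035],[0,0,-0.0035]], "yaw": [0,0,0,0,0], "grip": [0.38,0.38,0.38,0.38,0.38]}}

```text
time_s: 20.77
ee_pos: [484.4, -391.5, 10.7]
ee_rot: [179.9, 0.0, 52.5]
force: [-0.9, -0.9, 2.0]
gripper_width: 62.8
gripper_force: 10.2
```

Contact with the mat. Release and lift.

{"fn": "send_rows", "kwargs": {"xyz": [[0,0,0],[0,0,0],[0,0,0],[0,0,0],[0,0,0],[0,0,0],[0,0,0]], "yaw": [0,0,0,0,0,0,0], "grip": [0.5,0.6,0.8,1,1,1,1]}}

```text
time_s: 21.35
ee_pos: [483.9, -391.1, 9.9]
ee_rot: [-180.0, -0.0, 52.5]
force: [1.2, 0.3, -0.5]
gripper_width: 91.0
gripper_force: 0.0
```

{"fn": "send_rows", "kwargs": {"xyz": [[0,0,0.01],[0,0,0.03],[0,0,0.06],[0,0,0.1],[0,0,0.14],[0,0,0.18],[0,0,0.205],[0,0,0.205]], "yaw": [0,0,0,0,0,0,0,0], "grip": [1,1,1,1,1,1,1,1]}}

```text
time_s: 22.02
ee_pos: [486.4, -393.2, 223.2]
ee_rot: [179.2, 0.0, 52.5]
force: [0.7, -0.5, 1.3]
gripper_width: 91.6
gripper_force: 0.0
```

```bash
python3 - <<'E'
from h import *
th=np.radians(-15);X=np.array([np.cos(th),np.sin(th)]);Y=np.array([-np.sin(th),np.cos(th)])
st=env.state();print(st["ee_pos"],st["gripper_width"],st["force"],st["time_s"])
for n in("w5","now"):
    w=np.load("pics/w5.npy",allow_pickle=True).item() if n=="w5" else grab("wrist");w["fish"]=1
    h=cv2.cvtColor(w["frame"],cv2.COLOR_RGB2HSV);k=cv2.inRange(h,(8,190,180),(20,255,255));k[:140]=0;k[235:]=0
    c,l,s,ce=cv2.connectedComponentsWithStats(k);g=[i for i in range(1,c) if s[i,4]>60];print(n,[(s[i].tolist(),onz(w,*ce[i],25).round(1).tolist()) for i in g])
s=grab("scene");d=grab("side")
for f,m in((s,"scene"),(d,"side")):
    h=cv2.cvtColor(f["frame"],cv2.COLOR_RGB2HSV)
    for lab,k in(("blue",cv2.inRange(h,(108,140,80),(125,255,255))),("orange",cv2.inRange(h,(8,190,180),(20,255,255)))):
        c,l,ss,ce=cv2.connectedComponentsWithStats(k);print(m,lab,[(ss[i].tolist(),ce[i].round(1).tolist()) for i in range(1,c) if ss[i,4]>=25])
    f0=np.load(f"pics/{'s' if m=='scene' else 'd'}.npy",allow_pickle=True).item()
    for lab,p in dict(urn=(712,295,100),bowlA=(375,-30,30),bowlB=(372,110,30),bowlC=(727,-98,30),bowlD=(674,-301,30),red=(543,381,100),green=(460,381,100)).items():
        u,v=proj(f,p).astype(int);print(m,lab,np.abs(f["frame"][v-8:v+9,u-8:u+9].astype(int)-f0["frame"][v-8:v+9,u-8:u+9]).mean().round(1),end="; ")
    print()
    pj=lambda x,y,z:proj(f,(*(X*(504.6+x)+Y*(275.4+y)),z)).round(1).tolist()
    print("pred board",[pj(-5,y,z) for y in(-60,60) for z in(12,132)])
E
```

```text
[ 486.41859988 -393.17875993  223.15948522] 91.55906199930433 [ 0.70629075 -0.51258526  1.32487074] 22.0167
w5 [([250, 148, 12, 75, 409], [464.4, -369.1, 25.0]), ([302, 148, 12, 75, 468], [508.9, -403.7, 25.0])]
now [([240, 149, 12, 73, 397], [465.0, -369.9, 25.0]), ([291, 149, 12, 73, 432], [509.7, -404.4, 25.0])]
scene blue [([16, 13, 65, 48, 1021], [49.7, 42.4]), ([303, 216, 27, 38, 98], [318.0, 232.7])]
scene orange [([394, 10, 47, 14, 105], [418.0, 17.3]), ([211, 151, 4, 16, 34], [212.6, 158.4]), ([193, 153, 5, 16, 36], [195.1, 160.1])]
scene urn 0.3; scene bowlA 0.2; scene bowlB 0.4; scene bowlC 0.1; scene bowlD 0.3; scene red 4.4; scene green 14.7; 
pred board [[300.3, 242.1], [302.4, 215.0], [325.7, 270.6], [330.0, 244.2]]
side blue [([265, 154, 13, 18, 36], [271.1, 161.8])]
side orange []
side urn 7.3; side bowlA 6.8; side bowlB 5.9; side bowlC 76.7; side bowlD 7.2; side red 18.0; side green 15.0; 
pred board [[275.8, 201.8], [276.0, 169.1], [263.8, 182.8], [263.5, 151.1]]
```

The pliers lie flat on the mat with the fingers clear, the board stands in place with the bar shut, and the bystanders look unmoved. Handing in.

```bash
python3 -c "
from workcell import env
print(env.job_done())"
```

```text
the job is handed in; nothing more can be done
None
```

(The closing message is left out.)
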